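Find and shim the soft foot of a weld jig

ROBOT

A 7-joint arm with a two-finger parallel gripper is mounted at the origin on a cart in front of the work surface, level with it; the furniture and walls round the work are solid. World frame = base frame: x ahead of the robot, y to its left, z up, the work surface at z = 0. Lengths are in m, angles in rad, forces in N, time in s.
With the tool pointing down it reaches from about 0.425 to 0.95 m from the base axis. Payload 4.7 kg.
Tool frame: the origin (TCP) lies between the finger pads, 19 mm behind the fingertips; this is the grasp point; z points along the fingers, y is the line along which they close (so a half turn about z gives the same grasp; the last joint's range is limited). The gripper opens to 85 mm and grips with 20 to 120 N. Pads are 22 mm wide; open, the fingers measure 114 mm over their backs; the gripper's body (76 mm by 85 mm) begins 54 mm behind the grasp point. The pads swing forward as they close: fully open they stand 13 mm farther back than shut.
Start: joints at [-0.029, 0.469, -0.049, 1.532, 0.024, 1.141, -0.082], TCP at [0.675, 0, 0.25] pointing down, gripper open.
Joint ranges: [-2.59, 2.59], [-0.33, 1.99], [-1.39, 1.29], [0.1, 2.45], [-1.04, 4.18], [0.21, 1.99], [-2.66, 2.66]. Speed limits (rad/s): [2.57, 2.57, 3.14, 3.14, 3.14, 3.14, 3.14].

INTERFACE

Orientations are given as a 3x3 rotation matrix whose columns are the frame's x, y, z axes.
In Python, from rig import * gives the robot as it stands. Calls block until the motion is done:
- movep(position, orientation): joint-space move of the TCP to a pose.
- move_l(position, attitude=None, feed=0.15, until_force=None): straight line of the TCP; attitude=None keeps the orientation; feed is the mean speed in m/s. With until_force (N) it stops when the force on the tool has changed by that much, and returns True; else False.
- move_joints(angles): joint-space move.
- command_gripper(opening, newtons=None): finger opening in m; newtons is the grip in N (None keeps the last); returns when the fingers have stopped.
- sleep(seconds).
- inverse_kinematics(position, orientation): joint angles nearest the present ones, or None.
- sense(): the state.
- camera(name): name is "scene" or "side" or "wrist"; returns (picture, depth): 384x512x3 uint8, red, green, blue; 384x512 float32, m along the optical axis (not along the pixel's ray), 0 where there is no reading.
- camera_params(name): a dict with "K" (3x3 intrinsics, pixels), "position" and "rotation" of the camera in the world; the wrist camera has in their place "tool_from_camera" (4x4, takes a point from camera to tool coordinates, whose origin is the TCP and whose axes are the flange's). Camera axes: x right, y down, z forward; pixel columns grow to the right and rows downward; lengths in m; the calibration is good to about 2 mm. The wrist camera is an equidistant fisheye: a pixel r from the principal point sees the ray r / f radians off the axis. A picture is of the moment at which its call begins: read the wrist's pose just before it. camera_params takes no time and is no camera call.
A pose or a line that the arm cannot do raises Unreachable and nothing moves.
- finish_job(): hands the job in; it is judged then, once.
The state is a dict: "time_s": time; "joint_pos": joint angles; "qd": joint speeds; "joint_efforts": joint torques, N m; "position": TCP position; "tcp_rot": TCP orientation; "wrist_force": force on the tool from outside, world axes, zero at the start; "ft_torque": the same for the moment, N m; "finger_gap": finger opening in m; "gripper_force": force on a finger pad.
Only numpy, scipy, OpenCV 4.12 (cv2) and the standard library are available. Lean on these libraries where they do the work, as an engineer would, in place of code of your own. Each camera call takes 0.05 s, during which the arm holds its last target. There are 200 camera calls.

TASK

This weld jig plate rocks because the rest pin under one of its four corners has sunk. Press down on the corners to find the one that gives, then push that corner's brass shim along its slot until its upturned tab lies flat against the edge of the plate, leaving the other three shims where they are; only push with the fingers, do not pick up a shim or disturb the tools and the part lying about. Finish by pressing firmly down on the shimmed corner again to prove it no longer gives, and end the program still holding that press.

Things in the scene. Friction and masses are not known exactly. Their poses are not given: they have to be found in the camera images.
- jig_base: dark steel sub-plate fixed to the worktop, 190 (x) x 340 (y) x 15 mm. Origin: centre of its underside, on the worktop; x points away from the robot (within 0.3 rad), y left, z up. The jig plate is over its middle. At its left and right ends are four slots along its y axis, one per plate corner, each between two steel keys 46 mm long and 5 mm high, 33 mm apart, that guide the shims.
- jig_plate: bright aluminium plate, 160 (x) x 200 (y) x 16 mm, a plastic nest (56 x 82 x 20 mm) clamped on its middle. Origin: centre of its underside, 28 mm above the worktop, over the sub-plate's origin; axes as the sub-plate's. It rocks on a ball stud at its middle; a spring levels it. Under each corner a 30 x 30 mm foot, 5 mm clear of the sub-plate, rests on a hidden pin; one pin, unknown which, has sunk.
- corner_near_left (a point): place to press at the near left corner: top face of the jig plate over that foot, at a flush dark screw head 13 mm across, 17 mm in from the near edge and 15 mm from the left edge; 44 mm above the worktop when level. A corner on a good pin stays put when pressed; the one over the sunk pin gives under 2 to 3 N, goes down 5 mm until its foot lands, and springs back.
- corner_near_right (a point): place to press at the near right corner: top face of the jig plate over that foot, at a flush dark screw head 13 mm across, 17 mm in from the near edge and 15 mm from the right edge; 44 mm above the worktop when level. Gives or stays put as told for the near left corner.
- corner_far_left (a point): place to press at the far left corner: top face of the jig plate over that foot, at a flush dark screw head 13 mm across, 17 mm in from the far edge and 15 mm from the left edge; 44 mm above the worktop when level. Gives or stays put as told for the near left corner.
- corner_far_right (a point): place to press at the far right corner: top face of the jig plate over that foot, at a flush dark screw head 13 mm across, 17 mm in from the far edge and 15 mm from the right edge; 44 mm above the worktop when level. Gives or stays put as told for the near left corner.
- shim_near_left: loose brass shim in the near left slot, 50 g: tongue 30 mm wide, 32 long, 4.4 thick, toward the plate; at its outer end a tab 30 wide, 22 high, 4 thick. Origin: underside, at the tab's inner face, 15 mm above the worktop; y along the tongue (-y of the sub-plate). Starts 34 to 40 mm from the plate's left edge; home, the tab touches that edge. A good pin stops it 24 mm short.
- shim_near_right: loose brass shim in the near right slot, 50 g: tongue 30 mm wide, 32 long, 4.4 thick, toward the plate; at its outer end a tab 30 wide, 22 high, 4 thick. Origin: underside, at the tab's inner face, 15 mm above the worktop; y along the tongue (+y of the sub-plate). Starts 34 to 40 mm from the plate's right edge; home, the tab touches that edge. A good pin stops it 24 mm short.
- shim_far_left: loose brass shim in the far left slot, 50 g: tongue 30 mm wide, 32 long, 4.4 thick, toward the plate; at its outer end a tab 30 wide, 22 high, 4 thick. Origin: underside, at the tab's inner face, 15 mm above the worktop; y along the tongue (-y of the sub-plate). Starts 34 to 40 mm from the plate's left edge; home, the tab touches that edge. A good pin stops it 24 mm short.
- shim_far_right: loose brass shim in the far right slot, 50 g: tongue 30 mm wide, 32 long, 4.4 thick, toward the plate; at its outer end a tab 30 wide, 22 high, 4 thick. Origin: underside, at the tab's inner face, 15 mm above the worktop; y along the tongue (+y of the sub-plate). Starts 34 to 40 mm from the plate's right edge; home, the tab touches that edge. A good pin stops it 24 mm short.
- feeler_gauge: folded feeler gauge, 18 x 92 x 14 mm, lying loose on the worktop on the robot's side of the sub-plate; origin under its centre. Not to be disturbed.
- hex_key_8: dark L-shaped hex key, 46 x 139 x 9 mm, lying loose beyond the sub-plate; origin under its centre. Not to be disturbed.
- moulded_part: grey moulded plastic part, 40 x 62 x 16 mm, lying loose on the robot's side of the sub-plate; origin under its centre. Not to be disturbed.
Things that resemble listed ones, but are neither listed nor needed, are in the scene too. Leave any green or red look-alike of the shim_near_right alone. Leave any purple look-alike of the shim_near_left alone.

How it is judged:
By the outcome, as a careful person would: the job done as asked, in the order asked, and still so for the second after the job is handed in, while the arm keeps its last pose, push and grip.
It also fails if it takes over 56 s, if anything falls off the work surface, if the arm or the gripper's body presses on something with over 40 N, if the wrist force passes 120 N, or if a joint passes its speed limit or range.

## Working session

There is one attempt and no reset: what is moved stays moved. The work goes in short steps, each a Python script; the robot and the scene stay as the last script left them, time stands still between calls to the robot, and variables do not carry over. Pictures are saved under pics/ and viewed, at most 10 in all, crops included, and the job is handed in when it is done.

```bash
mkdir -p pics; python3 - <<'E'
from rig import *
import cv2,numpy as np
for n in ("scene","side"):
    p,d=camera(n); np.savez(f"{n}0.npz",p=p,d=d); cv2.imwrite(f"pics/{n}0.png",cv2.resize(p[:,:,::-1],(800,600),interpolation=cv2.INTER_CUBIC))
    c=camera_params(n);print(n,c)
s=sense();print(s['time_s'],s['wrist_force'],s['tcp_rot'])
E
```

```text
scene {'K': array([[349.51650067,   0.        , 250.80832415],
       [  0.        , 349.51650067, 190.60846488],
       [  0.        ,   0.        ,   1.        ]]), 'position': array([ 0.2323505 , -0.5412764 ,  0.75931523]), 'rotation': array([[ 0.84921363, -0.39423789,  0.35130143],
       [-0.52779309, -0.65443644,  0.54143089],
       [ 0.01645189, -0.64520496, -0.76383238]])}
side {'K': array([[386.30315337,   0.        , 254.97784792],
       [  0.        , 386.30315337, 191.76512173],
       [  0.        ,   0.        ,   1.        ]]), 'position': array([ 0.37020961, -0.72745649,  0.5229672 ]), 'rotation': array([[ 9.59029102e-01, -1.61207689e-01,  2.32970519e-01],
       [-2.83307337e-01, -5.46771059e-01,  7.87894892e-01],
       [ 3.66822258e-04, -8.21616388e-01, -5.70040679e-01]])}
0.1 [-0.781384   -1.29828695 -0.25955943] [[ 5.28680572e-05  9.99998489e-01 -1.73765474e-03]
 [ 9.99999997e-01 -5.29657694e-05 -5.61862284e-05]
 [-5.62781797e-05 -1.73765176e-03 -9.99998489e-01]]
```

View pics/scene0.png

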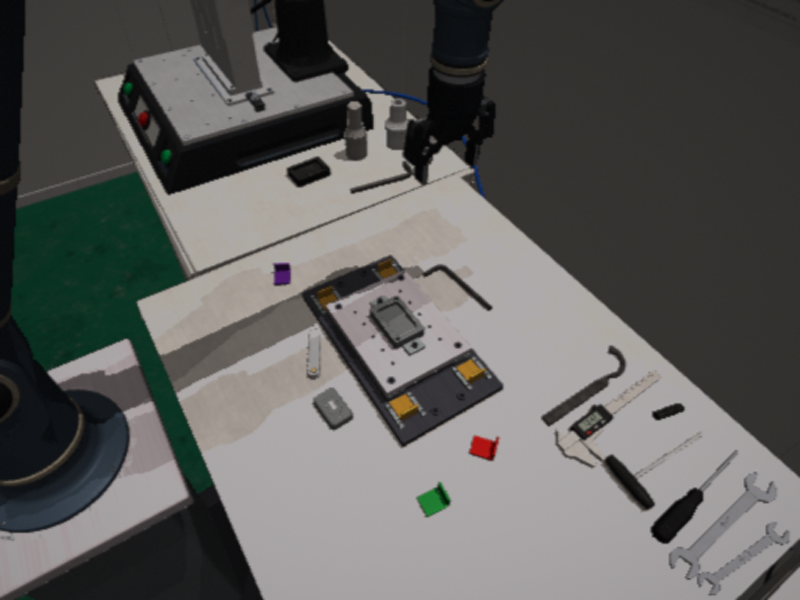

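View pics/side0.png

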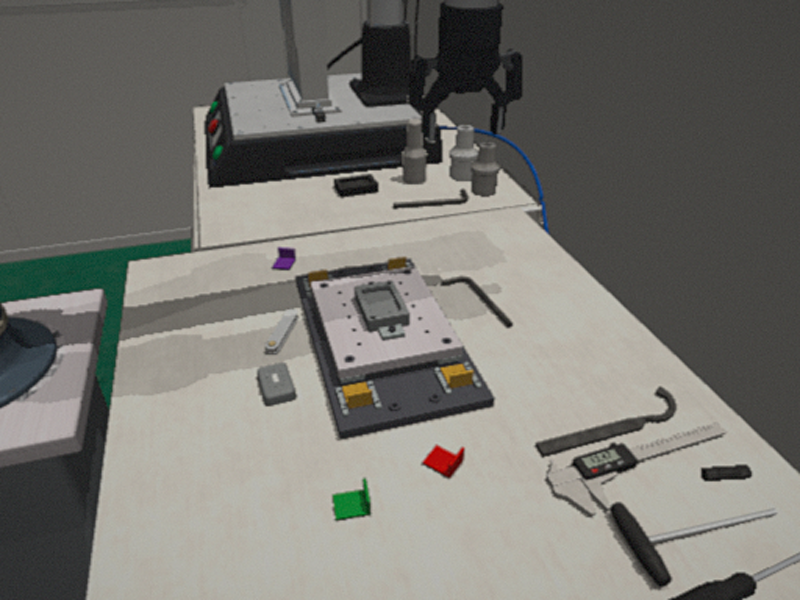

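The scene shows the jig at about (400,340) px of 800x600. The near and far right shims are at (403,406) and (470,371), the left ones at (326,297) and (386,269). The red, green and purple look-alikes lie off the jig. Next I'll measure with depth.

```bash
cat > h.py <<'E'
from rig import *
import cv2,numpy as np
def pts(n,d):
    c=camera_params(n);K=c['K'];v,u=np.mgrid[:384,:512]
    P=np.stack([(u-K[0,2])/K[0,0]*d,(v-K[1,2])/K[1,1]*d,d],-1)
    return P@c['rotation'].T+c['position']
E
python3 - <<'E'
from h import *
for n in ("scene","side"):
    z=np.load(n+"0.npz");p,d=z['p'],z['d'];W=pts(n,d);hsv=cv2.cvtColor(p,cv2.COLOR_RGB2HSV)
    ok=(d>0)&(W[...,0]>.3)&(W[...,0]<1)&(abs(W[...,1])<.4)
    t=ok&(abs(W[...,2])<.006);print(n,'table z',np.median(W[t][:,2]))
    m=(ok&(W[...,2]>.037)&(W[...,2]<.052)&(hsv[...,1]<60)&(hsv[...,2]>90)).astype(np.uint8)
    k,l,s,_=cv2.connectedComponentsWithStats(m);i=1+np.argmax(s[1:,4])
    q=W[l==i];print('plate',len(q),np.median(q[:,2]),cv2.minAreaRect((q[:,:2]*1000).astype(np.float32)))
    A=np.c_[q[:,:2],np.ones(len(q))];print(' tilt',np.linalg.lstsq(A,q[:,2],rcond=None)[0])
    b=(ok&(hsv[...,0]>10)&(hsv[...,0]<28)&(hsv[...,1]>140)&(hsv[...,2]>60)&(W[...,2]>.01)).astype(np.uint8)
    k,l,s,_=cv2.connectedComponentsWithStats(b)
    for i in range(1,k):
        if s[i,4]>15:
            q=W[l==i];print('brass',s[i],q.mean(0).round(4),q.min(0).round(4),q.max(0).round(4))
st=sense();p,d=camera("wrist");c=camera_params("wrist");print(c,d[192,256])
np.savez("w0.npz",p=p,d=d,pos=st['position'],R=st['tcp_rot'])
cv2.imwrite("pics/w0.png",cv2.resize(p[:,:,::-1],(800,600),interpolation=cv2.INTER_CUBIC))
E
```

```text
scene table z -0.0018834134462346053
plate 3006 0.04291904200982699 ((536.475341796875, -86.24288940429688), (200.91574096679688, 160.88528442382812), 89.83639526367188)
 tilt [ 0.00095866 -0.00036544  0.0424906 ]
brass [243 171  11   7  48] [0.5995 0.0422 0.0184] [0.5841 0.0318 0.0155] [0.6139 0.0521 0.0214]
brass [204 188  11  10  51] [0.4724 0.0413 0.0182] [0.4586 0.0263 0.0154] [0.4888 0.0508 0.022 ]
brass [293 230  18  14 134] [ 0.5985 -0.2099  0.0221] [ 0.5836 -0.2285  0.0165] [ 0.6152 -0.1917  0.0371]
brass [249 252  18  16 156] [ 0.4728 -0.2072  0.0216] [ 0.4583 -0.2266  0.0127] [ 0.4903 -0.187   0.0371]
side table z -2.9778228375354487e-06
plate 3428 0.044781466200945086 ((534.4121704101562, -86.02639770507812), (201.90284729003906, 160.53750610351562), 89.9789810180664)
 tilt [0.00075272 0.00413689 0.04477144]
brass [248 165  11   7  53] [0.5973 0.0544 0.0283] [0.5831 0.051  0.0209] [0.6096 0.0587 0.0375]
brass [197 174  13   6  53] [0.4717 0.0519 0.0292] [0.4576 0.0491 0.0221] [0.4858 0.0552 0.0367]
brass [282 233  21  15 216] [ 0.596  -0.215   0.0254] [ 0.5819 -0.2275  0.0153] [ 0.6117 -0.189   0.0386]
brass [219 244  19  17 234] [ 0.471  -0.2132  0.0254] [ 0.4567 -0.2256  0.0147] [ 0.4878 -0.1864  0.0389]
{'K': array([[297.31863964,   0.        , 253.24459168],
       [  0.        , 297.31863964, 193.97452811],
       [  0.        ,   0.        ,   1.        ]]), 'tool_from_camera': array([[-1.04376452e-03, -9.56177026e-01, -2.92787305e-01,
         7.52164865e-02],
       [ 9.99999454e-01, -1.01413213e-03, -2.52996307e-04,
         3.29127289e-04],
       [-5.50157578e-05, -2.92787409e-01,  9.56177562e-01,
        -1.23283969e-01],
       [ 0.00000000e+00,  0.00000000e+00,  0.00000000e+00,
         1.00000000e+00]])} 0.3910352
```

View pics/w0.png

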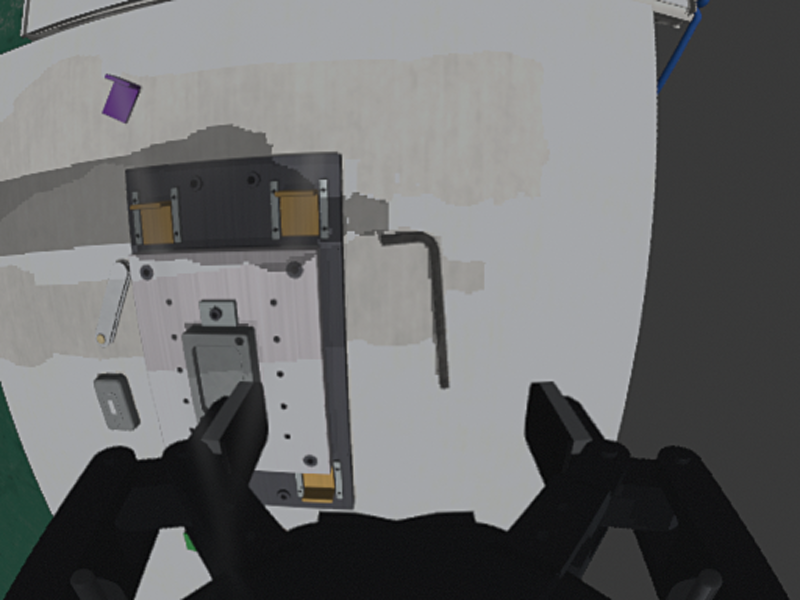

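The wrist view confirms it: all four shims sit in their slots, plate square to the world axes, centre at about (0.535, -0.086). The hex key is beyond the base; the feeler gauge and moulded part are on the near side. Now I'll probe the corners with closed fingers.

```bash
cat >> h.py <<'E'
C=np.array([.535,-.086]);R=np.array([[0,1,0],[1,0,0],[0,0,-1.]])
COR={'near_left':(-.063,.085),'far_left':(.063,.085),'far_right':(.063,-.085),'near_right':(-.063,-.085)}
E
python3 - <<'E'
from h import *
command_gripper(0.0,40)
print('gap',sense()['finger_gap'])
for k,o in COR.items():
    x,y=C+o
    movep([x,y,.10],R); move_l([x,y,.072],feed=.1); sleep(.2)
    f0=sense()['wrist_force']
    h=move_l([x,y,.052],feed=.02,until_force=8); s=sense()
    print(k,h,s['position'].round(4),(s['wrist_force']-f0).round(1),round(s['time_s'],2))
    move_l([x,y,.10],feed=.15)
E
```

```text
gap -0.00033096498978471946
near_left True [ 0.472  -0.001   0.0627] [-0.4 -0.8  4.7] 3.12
far_left True [ 0.598  -0.001   0.0628] [-1.2  0.9  4.3] 5.31
far_right True [ 0.598  -0.171   0.0628] [-0.7  0.9  4.7] 7.64
near_right True [ 0.4716 -0.1714  0.0579] [ 0.1 -0.   5.4] 9.96
```

Near right gives by 5 mm; the others stay put. Now I'll push its shim.

```bash
python3 - <<'E'
from h import *
x=C[0]-.063
movep([x,-.252,.10],R); move_l([x,-.252,.044],feed=.1); sleep(.2)
f0=sense()['wrist_force']
h=move_l([x,-.193,.044],feed=.025,until_force=8); s=sense()
print(h,s['position'].round(4),(s['wrist_force']-f0).round(1),s['time_s'])
p,d=camera("side");cv2.imwrite("pics/push1.png",cv2.resize(p[150:320,180:360,::-1],(720,680))[:600])
E
```

```text
True [ 0.4718 -0.1998  0.044 ] [ 0.2 -1.6 -0.2] 13.65
```

View pics/push1.png

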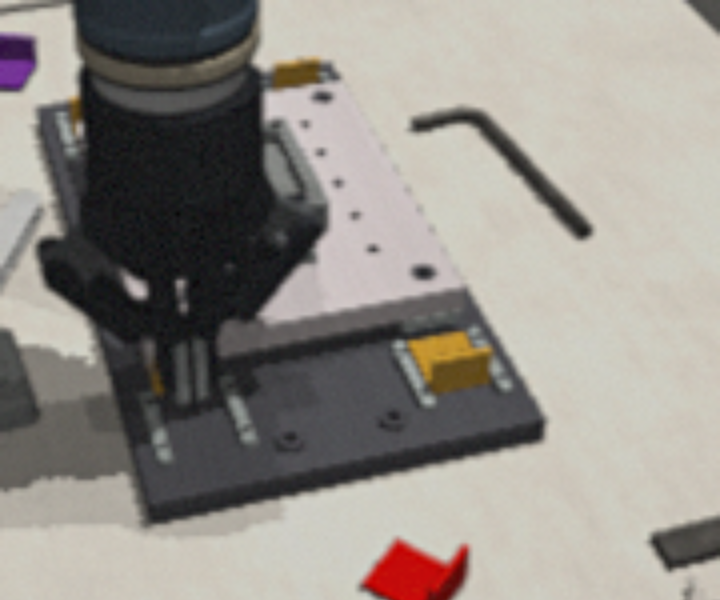

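The crop shows the fingers at (190,380) holding the tab at the plate edge. The stop at y=-0.1998 is about the expected home of -0.201. I'll push a bit more firmly, back off and look.

```bash
python3 - <<'E'
from h import *
x=C[0]-.063
h=move_l([x,-.190,.044],feed=.015,until_force=12); s=sense()
print(h,s['position'].round(4),s['wrist_force'].round(1))
move_l([x,-.225,.044],feed=.08); move_l([x,-.225,.12],feed=.15); movep([x+.1,-.0,.2],R)
out=[]
for n in ("side","scene"):
    p,d=camera(n);W=pts(n,d);hsv=cv2.cvtColor(p,cv2.COLOR_RGB2HSV)
    b=((hsv[...,0]>10)&(hsv[...,0]<28)&(hsv[...,1]>140)&(hsv[...,2]>60)&(W[...,2]>.01)&(W[...,1]<-.1)&(W[...,1]>-.26)&(W[...,0]<.65)).astype(np.uint8)
    k,l,st,_=cv2.connectedComponentsWithStats(b)
    for i in range(1,k):
        if st[i,4]>15: q=W[l==i];print(n,q.mean(0).round(4),q.min(0).round(4),q.max(0).round(4))
    r=(150,320,180,360) if n=="side" else (170,290,210,330)
    out.append(cv2.resize(p[r[0]:r[1],r[2]:r[3],::-1],(400,400)))
cv2.imwrite("pics/after.png",np.hstack(out));print(sense()['time_s'])
E
```

```text
True [ 0.4711 -0.1995  0.0439] [-0.3 -1.5  0.4]
side [ 0.5961 -0.215   0.0256] [ 0.5821 -0.2269  0.0164] [ 0.6122 -0.1903  0.0387]
side [ 0.4716 -0.1874  0.028 ] [ 0.457  -0.1905  0.0149] [ 0.4894 -0.1734  0.0388]
scene [ 0.5986 -0.2099  0.0219] [ 0.5838 -0.2273  0.0151] [ 0.6159 -0.1917  0.0383]
scene [ 0.474  -0.1886  0.0321] [ 0.4593 -0.1906  0.0125] [ 0.4956 -0.1791  0.0374]
16.35
```

View pics/after.png

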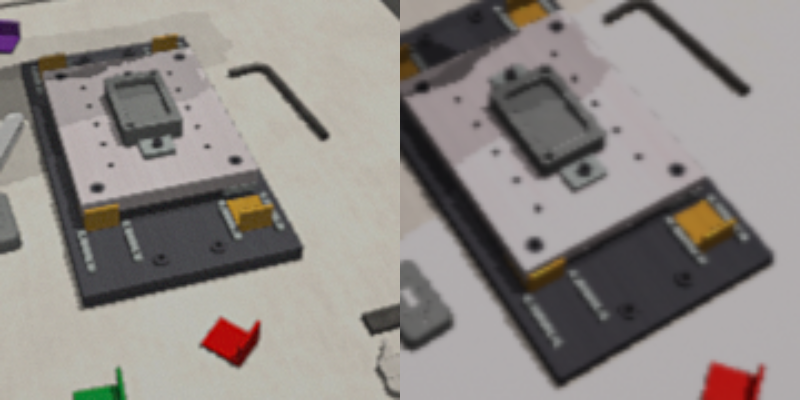

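The tab at (102,217) left and (545,272) right lies flat against the plate edge, and the other shims haven't moved. Now the proof press.

```bash
python3 - <<'E'
from h import *
x,y=C+COR['near_right']
movep([x,y,.10],R); move_l([x,y,.072],feed=.1); sleep(.2)
f0=sense()['wrist_force'][2]
h=move_l([x,y,.052],feed=.02,until_force=8); s=sense()
print(h,s['position'].round(4),s['wrist_force'][2]-f0)
z=s['position'][2]
for i in range(25):
    z-=.0005; move_l([x,y,z],feed=.02); sleep(.2); s=sense(); f=s['wrist_force'][2]-f0
    if f>18: break
sleep(1); s=sense(); print(i,z,s['position'].round(4),s['wrist_force'],f0,s['time_s'])
E
```

```text
True [ 0.472  -0.1711  0.0622] 5.52634094453704
3 0.06021474429672133 [ 0.4721 -0.1711  0.0621] [-3.72567227  1.2567019  20.98139148] 0.7708499373910472 21.275
```

The corner holds at 62.1 mm under about 20 N, where it went down to 57.9 mm before. Handing in with the press held.

```bash
python3 -c "
from rig import *
print(finish_job())"
```

```text
the job is handed in; nothing more can be done
None
```

The near right corner was the one that gave; I pushed its shim in until the tab lay flat against the plate edge, and the job was handed in at about 21 s with the arm still pressing that corner at about 20 N, where it no longer gives.

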